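# Set the potter's wheel to fast and start it

## Task

The potter's wheel is to be started at full speed. With a fingertip, push the lever of the speed control out of its off position, on past the slow notch in the middle, all the way home to the fast stop; then press the flat start button fully down and let go. Only push: do not pinch the lever's paddle or pick anything up, do not press the mushroom-headed stop button, and leave the pots and tools around standing where they are.

Things in the scene. Friction and masses are not known exactly. Their poses are not given: they have to be found in the camera images.
- speed_box: Fixed grey steel box, 200 mm long (x), 110 mm wide (y), 75 mm tall, with a slotted aluminium half-drum across its middle, its top 96 mm above the bench. Origin: centre of the underside, z up. The lever swings along x about a pin parallel to y, 50 mm above the origin. Off is towards -x of the box, fast towards +x; white marks on the drum grow from off to fast.
- lever_paddle (a point): Centre of the lever's black paddle, 95 mm from the pin; moves with the lever (z: from the pin up the lever, y: along the pin, x: towards fast). Paddle 16 mm thick in x, 40 mm wide in y, from 75 to 120 mm from the pin, top rounded; steel stem below it 10 x 12 mm. At off this point is 46 mm behind (box -x) and 83 mm above the pin.
- speed_lever (a joint): Lever angle, rad: 0 off (leans 0.5 rad to box -x), 0.5 slow notch (upright), 1.0 fast (leans 0.5 rad to +x), a hard stop. A sprung detent holds it in each place; it takes about 4 to 12 N on the paddle to leave one; let go in between, it falls into a neighbouring notch. Starts at off.
- start_top (a point): Centre of the top face of the start button, a flat black cylinder 34 mm across, 61 mm above the bench and 16 mm proud of its grey box, with a steel collar (42 mm across, 6 mm high) around its foot. The box, 84 x 84 x 45 mm, is fixed on the left or the right of the speed control.
- start_button (a joint): Travel of the start button downwards, m: 0 = out, 0.006 = fully down (about 5 N, with 1.5 N to start it moving); springs back when let go.
- stop_top (a point): Centre of the top of the stop button: a black mushroom head, 52 mm across, 79 mm above the bench, on a like grey box on the other side of the speed control. Not to be pressed.
- stop_button (a joint): Travel of the stop button downwards, m: 0 = out, 0.006 = fully down.
- cup: Bystander, loose: open terracotta cup, 80 mm across, 85 mm tall. Origin at the centre of its underside.
- bowl: Bystander, loose: white bowl, 116 mm across, 55 mm tall. Origin at the centre of its underside.
- glaze_jar: Bystander, loose: closed jar, 64 mm across, 90 mm tall. Origin at the centre of its underside.
- tin: Bystander, loose: closed steel tin, 68 mm across, 100 mm tall. Origin at the centre of its underside.
- kiln_prop: Bystander, loose: small waisted pale spool, 44 mm across, 52 mm tall. Origin at the centre of its underside.
- wood_rib: Bystander, loose: flat wooden rib, 55 x 95 x 10 mm. Origin at the centre of its underside.
- brush: Bystander, loose: brush lying down, about 170 mm long. Origin at the centre of its underside.
Not all that is in view belongs to the job. What is shaped like the part that bears start_top but blue or pink is not meant.

How it is judged:
On the way, in this order (a step that is already met when the one before it is completed fails the run):
1. the lever is home at the fast stop (value of joint speed_lever above 0.95 rad), for 0.2 s.
2. the start button is pressed down, with the lever at fast (value of joint start_button above 0.004 m and value of joint speed_lever above 0.95 rad), for 0.05 s.
At the end, for the whole second after the job is handed in: The lever rests at the fast stop (joint above 0.95 rad), the start button has been pressed (at least 4 of its 6 mm) after that and has sprung back (less than 1.5 mm), the stop button is out, and no bystander lies more than 30 mm from where it stood (value of joint speed_lever above 0.95 rad and value of joint each of start_button, stop_button below 0.0015 m and not (distance of any of cup, bowl, glaze_jar, tin, kiln_prop, wood_rib, brush from where it was at the start of the episode above 0.03 m)); the robot touches nothing.
It fails at once if start pressed (over 4 mm) before the lever is at fast (above 0.95 rad) (value of joint start_button above 0.004 m and value of joint speed_lever below 0.95 rad).
It fails at once if the stop button is pressed (over 3 mm) (value of joint stop_button above 0.003 m).
It fails at once if the lever's paddle is pinched (over 2 N of the fingers on both its halves, the off side and the fast side, at once) (contact force between the fingers and speed_lever_c0 above 2 N and contact force between the fingers and speed_lever_c1 above 2 N).
It fails at once if a bystander is lifted, carried or knocked more than 30 mm from its place (distance of any of cup, bowl, glaze_jar, tin, kiln_prop, wood_rib, brush from where it was at the start of the episode above 0.03 m).
It also fails if it takes over 45 s, if anything falls off the work surface, if the arm or the gripper's body presses on something with over 40 N, if the wrist force passes 120 N, or if a joint passes its speed limit or range.

## Robot

A 6-joint arm with a two-finger parallel gripper is mounted at the origin on the work surface. World frame = base frame: x ahead of the robot, y to its left, z up, the work surface at z = 0. Lengths are in m, angles in rad, forces in N, time in s.
With the tool pointing down it reaches from about 0.4 to 0.925 m from the base axis. Payload 12.5 kg.
Tool frame: the origin (TCP) lies at the very end of the fingers, on their centre line; the grasp point (between the pads) lies 19 mm behind it; z points along the fingers, y is the line along which they close (so a half turn about z gives the same grasp; the last joint's range is limited). The gripper opens to 95 mm and grips with 3 to 60 N. Pads are 20 mm wide; open, the fingers measure 119 mm over their backs; the gripper's body (75 mm by 180 mm) begins 59 mm behind the grasp point.
Start: joints at [1.006, 0.491, 1.559, -0, 1.092, -0.106], TCP at [0.277, 0.56, 0.215] pointing down, gripper open.
Joint ranges: [-3.1, 3.1], [-0.84, 2.19], [0.05, 2.79], [-1.13, 4.28], [0.06, 2.93], [-2.69, 2.69]. Speed limits (rad/s): [2.22, 2.22, 2.79, 3.14, 3.14, 3.14].

## Interface

Orientations are given as [roll, pitch, yaw] about the fixed x, y, z axes, in that order (R = Rz(yaw) Ry(pitch) Rx(roll)).
In Python, from bench import observe, capture, calibration, job_done, look_for, mark_of gives the robot as it stands.
- The arm moves only by the tool carry_out, never from a script. Its argument "steps" is a list of rows, each an object of numbers: "hand": the closure, from 0 (fully open) to 1 (shut); "x", "y", "z": the shift along the tool's x, y, z in m; "wx", "wy", "wz": the turn, a rotation vector about the tool's x, y, z in rad. A call has 1 to 12 rows; each row is the pose to reach, as a shift and turn from the pose commanded when the call began, along the tool's axes at that moment; what a row does not reach only later rows make up. A row lasts 1/8 s, in which the tool goes at most 62.5 mm and 10.7 degrees, less where a joint would pass 70% of its speed; a pose out of reach is approached as far as the arm can. A call with a gripper value outside its range is refused whole. The fingers move at their own pace and stop on an object; the grip force is fixed at half the most. Time passes only in rows, so rows that repeat a pose let the fingers close. It gives the time, the measured TCP pose, the force, the opening and the grip force at its end, in the units of the state.
- observe(): the state, without advancing time (a new reading comes with each control period).
- capture(name): name is "side" or "top" or "wrist"; returns (picture, depth): 400x640x3 uint8, red, green, blue; 400x640 float32, m along the optical axis (not along the pixel's ray), 0 where there is no reading.
- calibration(name): a dict with "K" (3x3 intrinsics, pixels), "pose" (4x4, takes a point from camera to world coordinates); the wrist camera has in their place "hand_eye" (4x4, takes a point from camera to tool coordinates, whose origin is the TCP and whose axes are the flange's). Camera axes: x right, y down, z forward; pixel columns grow to the right and rows downward; lengths in m; the calibration is good to about 2 mm. A picture is of the moment at which its call begins: read the wrist's pose just before it. calibration takes no time and is no camera call.
- job_done(): hands the job in; it is judged then, once.
Trained networks look in the newest picture that a camera, given by its name, has taken for a name from the list of things; names that differ only in an ending like _2 or _b are one class to them, and where a whole thing is asked for, a point or a joint stands for the part that bears it (a point fixed in the world has none). Each returns a list of dicts, best first, with "score" (0 to 1); they miss things now and then, are a little off and sometimes report something else, mostly with a low value. They report only what shows in the picture. A call takes as long as a camera call. They do not tell look-alikes from the thing itself.
- look_for(camera, name): "bbox" ([left, top, width, height] in pixels, round what is visible of it).
- mark_of(camera, name): "at" ([row, column] in pixels: a listed point, or the origin of a listed thing).
The state is a dict: "clock": time; "joints": joint angles; "joint_velocities": joint speeds; "tau": joint torques, N m; "eef_pos": TCP position; "tcp_rot": TCP orientation; "ft_force": force on the tool from outside, world axes, zero at the start; "ft_torque": the same for the moment, N m; "width": finger opening in m; "grasp_force": force on a finger pad.
Only numpy, scipy, OpenCV 4.12 (cv2) and the standard library are available. Lean on these libraries where they do the work, as an engineer would, in place of code of your own. Each camera call takes 0.05 s, during which the arm holds its last target. There are 200 camera calls.

## Working session

There is one attempt and no reset: what is moved stays moved. The work goes in short steps, Python scripts to look and compute and a tool call to move; the robot and the scene stay as the last step left them, time stands still between calls to the robot, and variables do not carry over. Pictures are saved under pics/ and viewed, at most 10 in all, crops included, and the job is handed in when it is done.

Besides the shell and the picture viewer there is one more tool, called after "Call:" as name(argument=value, ...) on one line, values as JSON. carry_out: Moves the arm, as the interface text tells. Its arguments: {"type":"object","properties":{"steps":{"type":"array","items":{"type":"object","properties":{"hand":{"type":"number"},"x":{"type":"number"},"y":{"type":"number"},"z":{"type":"number"},"wx":{"type":"number"},"wy":{"type":"number"},"wz":{"type":"number"}}}}},"required":["steps"]}

```bash
mkdir -p pics
cat > h.py <<'E'
from bench import *
import numpy as np, cv2
from scipy.spatial.transform import Rotation as R
def shot(c,n):
    s=observe(); p,d=capture(c); cv2.imwrite(f'pics/{n}.png',p[:,:,::-1]); return s,p,d
def T(c,s):
    k=calibration(c)
    if 'pose' in k: return np.array(k['K']),np.array(k['pose'])
    M=np.eye(4); M[:3,:3]=R.from_euler('xyz',s['tcp_rot']).as_matrix(); M[:3,3]=s['eef_pos']
    return np.array(k['K']),M@np.array(k['hand_eye'])
def w(K,P,d,r,c,rad=2):
    r=int(round(r));c=int(round(c))
    a=d[max(0,r-rad):r+rad+1,max(0,c-rad):c+rad+1]; z=np.median(a[a>0]) if (a>0).any() else np.nan
    return (P@np.r_[np.linalg.inv(K)@[c,r,1]*z,1])[:3]
E
python3 - <<'E'
from h import *
np.set_printoptions(precision=3,suppress=True)
for c in ('top','side'):
    s,p,d=shot(c,c+'0'); K,P=T(c,s)
    for n in ('speed_box','lever_paddle','start_top','stop_top'):
        for m in mark_of(c,n)[:4]: print(c,n,round(m['score'],2),np.round(m['at']),w(K,P,d,*m['at']))
s=observe();print(s['tcp_rot'],s['clock'],s['width'])
E
```

```text
top speed_box 0.73 [206. 303.] [0.517 0.042 0.096]
top lever_paddle 0.71 [197. 321.] [ 0.529 -0.003  0.143]
top start_top 0.67 [242. 482.] [ 0.414 -0.41   0.061]
top start_top 0.61 [277. 354.] [ 0.338 -0.08   0.061]
top start_top 0.5 [228. 424.] [ 0.455 -0.265  0.062]
top start_top 0.44 [298. 426.] [ 0.28  -0.256  0.061]
top stop_top 0.57 [211. 207.] [0.517 0.286 0.08 ]
side speed_box 0.97 [216. 311.] [ 0.51  -0.051  0.074]
side lever_paddle 0.72 [188. 312.] [ 0.52  -0.018  0.14 ]
side lever_paddle 0.63 [212. 313.] [ 0.518 -0.037  0.074]
side start_top 0.73 [291. 310.] [ 0.459 -0.277  0.06 ]
side start_top 0.7 [349. 304.] [ 0.418 -0.411  0.06 ]
side start_top 0.65 [297. 228.] [ 0.282 -0.255  0.061]
side start_top 0.58 [238. 248.] [ 0.342 -0.083  0.061]
side stop_top 0.57 [151. 287.] [0.502 0.27  0.072]
[3.142 0.    2.683] 0.5 0.09488363933244985
```

```bash
ls pics
```

```text
side0.png
top0.png
```

View pics/top0.png

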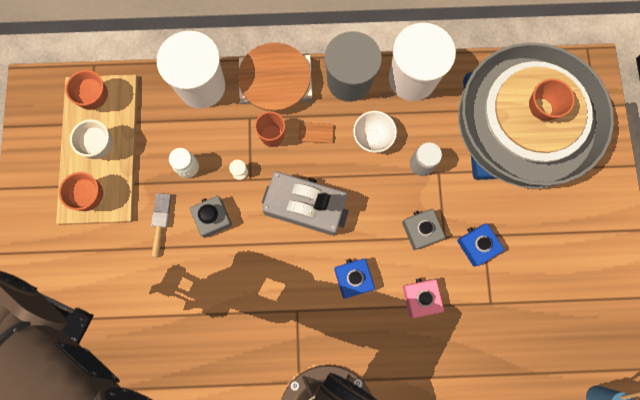

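View pics/side0.png

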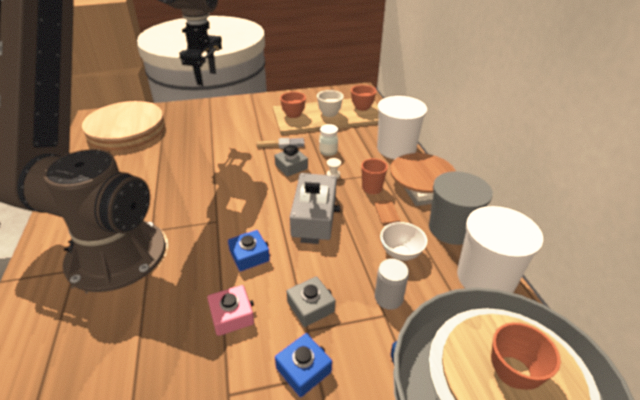

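The grey start box is at about (424,228) in the top picture and the stop mushroom at (208,213). The speed box is at (305,203), with its black paddle on the right (world -y) side. Next I'll fit the box yaw and take a closer crop.

Run:
```python
from h import *
np.set_printoptions(precision=3,suppress=True)
s,p,d=shot('top','top1'); K,P=T('top',s)
v,u=np.mgrid[0:400,0:640]; X=np.stack([u*d,v*d,d],-1)@np.linalg.inv(K).T@P[:3,:3].T+P[:3,3]
near=(np.abs(X[...,0]-.517)<.13)&(np.abs(X[...,1]-.02)<.14)
for lo,hi in((.066,.083),(.05,.2)):
    q=X[near&(X[...,2]>lo)&(X[...,2]<hi)][:,:2].astype(np.float32)
    print(lo,len(q),cv2.minAreaRect(q))
m=near&(X[...,2]>.11); q=X[m]; print('paddle',len(q),q.mean(0),q.min(0),q.max(0),cv2.minAreaRect(q[:,:2].astype(np.float32)))
print('top z pts',q[q[:,2]>q[:,2].max()-.012].mean(0))
b=(np.abs(X[...,0]-.455)<.04)&(np.abs(X[...,1]+.266)<.04)&(X[...,2]>.057)&(X[...,2]<.066)
print('start',b.sum(),X[b].mean(0),cv2.minAreaRect(X[b][:,:2].astype(np.float32)))
c=cv2.resize(p[150:260,240:460],None,fx=3.6,fy=3.6,interpolation=cv2.INTER_CUBIC); cv2.imwrite('pics/crop1.png',c[:,:,::-1])
```

```text
0.066 2455 ((0.5357634425163269, 0.038280293345451355), (0.20003244280815125, 0.11108272522687912), 70.80682373046875)
0.05 3326 ((0.535686731338501, 0.03817562758922577), (0.19993378221988678, 0.11182597279548645), 71.01528930664062)
paddle 226 [ 0.519 -0.004  0.144] [ 0.498 -0.025  0.111] [0.543 0.017 0.161] ((0.5205897092819214, -0.003587033599615097), (0.034343838691711426, 0.0407533161342144), 69.54368591308594)
top z pts [ 0.518 -0.012  0.155]
start 126 [ 0.458 -0.27   0.061] ((0.45835137367248535, -0.27018341422080994), (0.03323526307940483, 0.0315382219851017), 56.45561599731445)
```

View pics/crop1.png

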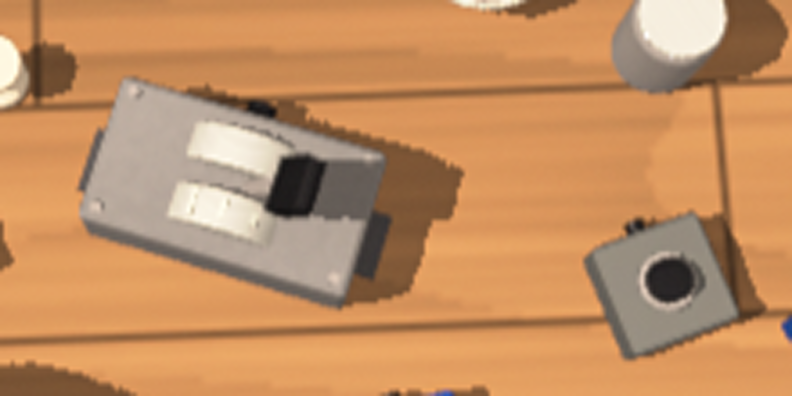

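The crop confirms the paddle leans to the -y end of the box and the drum marks run towards +y. So box +x points along 70.9° and the box centre is at (0.536, 0.038). I'll close the fingers and go behind the paddle, with tool x along the push direction.

Call:
carry_out(steps=[{"hand": 1, "x": -0.04, "y": -0.04, "z": -0.01, "wz": 0.12}, {"hand": 1, "x": -0.08, "y": -0.078, "z": -0.015, "wz": 0.27}, {"hand": 1, "x": -0.12, "y": -0.115, "z": -0.015, "wz": 0.42}, {"hand": 1, "x": -0.16, "y": -0.153, "z": -0.015, "wz": 0.57}, {"hand": 1, "x": -0.2, "y": -0.191, "z": -0.015, "wz": 0.72}, {"hand": 1, "x": -0.24, "y": -0.229, "z": -0.015, "wz": 0.87}, {"hand": 1, "x": -0.28, "y": -0.267, "z": -0.015, "wz": 1.02}, {"hand": 1, "x": -0.32, "y": -0.305, "z": -0.015, "wz": 1.17}, {"hand": 1, "x": -0.36, "y": -0.343, "z": -0.015, "wz": 1.32}, {"hand": 1, "x": -0.4, "y": -0.381, "z": -0.015, "wz": 1.446}, {"hand": 1, "x": -0.44, "y": -0.419, "z": -0.015, "wz": 1.446}, {"hand": 1, "x": -0.475, "y": -0.453, "z": -0.015, "wz": 1.446}])

```text
$.steps[0]: bad value
```

Call:
carry_out(steps=[{"hand": 0.98, "x": -0.04, "y": -0.04, "z": -0.01, "wx": 0.0, "wy": 0.0, "wz": 0.12}, {"hand": 0.98, "x": -0.08, "y": -0.078, "z": -0.015, "wx": 0.0, "wy": 0.0, "wz": 0.27}, {"hand": 0.98, "x": -0.12, "y": -0.115, "z": -0.015, "wx": 0.0, "wy": 0.0, "wz": 0.42}, {"hand": 0.98, "x": -0.16, "y": -0.153, "z": -0.015, "wx": 0.0, "wy": 0.0, "wz": 0.57}, {"hand": 0.98, "x": -0.2, "y": -0.191, "z": -0.015, "wx": 0.0, "wy": 0.0, "wz": 0.72}, {"hand": 0.98, "x": -0.24, "y": -0.229, "z": -0.015, "wx": 0.0, "wy": 0.0, "wz": 0.87}, {"hand": 0.98, "x": -0.28, "y": -0.267, "z": -0.015, "wx": 0.0, "wy": 0.0, "wz": 1.02}, {"hand": 0.98, "x": -0.32, "y": -0.305, "z": -0.015, "wx": 0.0, "wy": 0.0, "wz": 1.17}, {"hand": 0.98, "x": -0.36, "y": -0.343, "z": -0.015, "wx": 0.0, "wy": 0.0, "wz": 1.32}, {"hand": 0.98, "x": -0.4, "y": -0.381, "z": -0.015, "wx": 0.0, "wy": 0.0, "wz": 1.446}, {"hand": 0.98, "x": -0.44, "y": -0.419, "z": -0.015, "wx": 0.0, "wy": 0.0, "wz": 1.446}, {"hand": 0.98, "x": -0.475, "y": -0.453, "z": -0.015, "wx": 0.0, "wy": 0.0, "wz": 1.446}])

```text
clock: 2.05
eef_pos: [0.5025, -0.0582, 0.2298]
tcp_rot: [3.141, -0.0, 1.236]
ft_force: [0.9, -0.2, 0.0]
width: 0.002
grasp_force: 0.0
```

Call:
carry_out(steps=[{"hand": 0.98, "x": 0.0, "y": 0.0, "z": 0.05, "wx": 0.0, "wy": 0.0, "wz": 0.0}, {"hand": 0.98, "x": 0.0, "y": 0.0, "z": 0.098, "wx": 0.0, "wy": 0.0, "wz": 0.0}, {"hand": 0.98, "x": 0.015, "y": 0.0, "z": 0.098, "wx": 0.0, "wy": 0.0, "wz": 0.0}, {"hand": 0.98, "x": 0.025, "y": 0.0, "z": 0.098, "wx": 0.0, "wy": 0.0, "wz": 0.0}, {"hand": 0.98, "x": 0.035, "y": 0.0, "z": 0.098, "wx": 0.0, "wy": 0.0, "wz": 0.0}, {"hand": 0.98, "x": 0.045, "y": 0.0, "z": 0.098, "wx": 0.0, "wy": 0.0, "wz": 0.0}, {"hand": 0.98, "x": 0.055, "y": 0.0, "z": 0.098, "wx": 0.0, "wy": 0.0, "wz": 0.0}, {"hand": 0.98, "x": 0.065, "y": 0.0, "z": 0.098, "wx": 0.0, "wy": 0.0, "wz": 0.0}])

```text
clock: 3.05
eef_pos: [0.524, 0.0063, 0.1328]
tcp_rot: [3.14, -0.001, 1.237]
ft_force: [-0.7, 0.6, -0.2]
width: 0.0021
grasp_force: 0.0
```

Call:
carry_out(steps=[{"hand": 0.98, "x": 0.01, "y": 0.0, "z": 0.0, "wx": 0.0, "wy": 0.0, "wz": 0.0}, {"hand": 0.98, "x": 0.02, "y": 0.0, "z": 0.0, "wx": 0.0, "wy": 0.0, "wz": 0.0}, {"hand": 0.98, "x": 0.03, "y": 0.0, "z": 0.0, "wx": 0.0, "wy": 0.0, "wz": 0.0}, {"hand": 0.98, "x": 0.04, "y": 0.0, "z": 0.0, "wx": 0.0, "wy": 0.0, "wz": 0.0}, {"hand": 0.98, "x": 0.05, "y": 0.0, "z": 0.0, "wx": 0.0, "wy": 0.0, "wz": 0.0}, {"hand": 0.98, "x": 0.056, "y": 0.0, "z": 0.0, "wx": 0.0, "wy": 0.0, "wz": 0.0}])

```text
clock: 3.8
eef_pos: [0.5419, 0.059, 0.1316]
tcp_rot: [-3.142, -0.0, 1.237]
ft_force: [-1.1, -0.4, 0.1]
width: 0.002
grasp_force: 0.0
```

```bash
cat > chk.py <<'E'
from h import *
import sys
np.set_printoptions(precision=3,suppress=True)
s,p,d=shot('side',sys.argv[1]); K,P=T('side',s)
for m in mark_of('side','lever_paddle')[:2]:
    q=w(K,P,d,*m['at']); print(m['score'],m['at'],q,'s',(q[:2]-[.5357,.0382])@[.327,.945])
print(s['eef_pos'],s['ft_force'],s['clock'])
c=cv2.resize(p[130:260,240:400],None,fx=4.5,fy=4.5); cv2.imwrite(f'pics/{sys.argv[1]}c.png',c[:,:,::-1])
E
python3 chk.py side1
```

```text
0.61 [185.7, 370.6] [0.724 0.089 0.031] s 0.10947996587339506
0.55 [168.2, 314.9] [0.543 0.048 0.153] s 0.01110506615975608
[0.542 0.059 0.132] [-1.124 -0.443  0.133] 3.8
```

View pics/side1c.png

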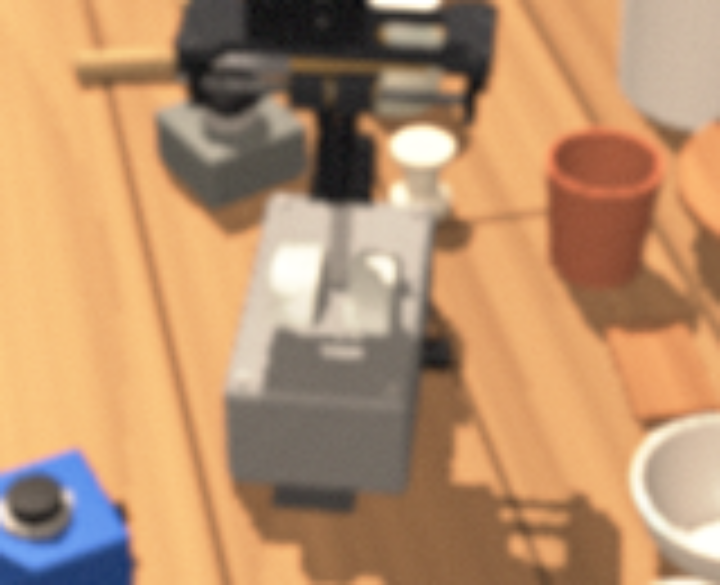

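The crop shows the lever leaning to the far (fast) side with the fingertips behind it and almost no force. I'll push on a few mm to feel the hard stop.

Call:
carry_out(steps=[{"hand": 0.98, "x": 0.003, "y": 0.0, "z": 0.0, "wx": 0.0, "wy": 0.0, "wz": 0.0}, {"hand": 0.98, "x": 0.005, "y": 0.0, "z": 0.0, "wx": 0.0, "wy": 0.0, "wz": 0.0}, {"hand": 0.98, "x": 0.005, "y": 0.0, "z": 0.0, "wx": 0.0, "wy": 0.0, "wz": 0.0}])

```text
clock: 4.28
eef_pos: [0.5427, 0.0615, 0.1314]
tcp_rot: [-3.141, 0.002, 1.237]
ft_force: [-2.6, -11.1, 0.3]
width: 0.0017
grasp_force: 4.8
```

Call:
carry_out(steps=[{"hand": 0.98, "x": 0.003, "y": 0.0, "z": 0.0, "wx": 0.0, "wy": 0.0, "wz": 0.0}, {"hand": 0.98, "x": 0.003, "y": 0.0, "z": 0.0, "wx": 0.0, "wy": 0.0, "wz": 0.0}])

```text
clock: 4.53
eef_pos: [0.5429, 0.0624, 0.1313]
tcp_rot: [-3.14, 0.006, 1.238]
ft_force: [-6.4, -26.3, 2.2]
width: 0.0019
grasp_force: 12.5
```

Call:
carry_out(steps=[{"hand": 0.98, "x": -0.02, "y": 0.0, "z": 0.0, "wx": 0.0, "wy": 0.0, "wz": 0.0}, {"hand": 0.98, "x": -0.06, "y": 0.0, "z": 0.0, "wx": 0.0, "wy": 0.0, "wz": 0.0}, {"hand": 0.98, "x": -0.12, "y": 0.0, "z": -0.02, "wx": 0.0, "wy": 0.0, "wz": 0.0}, {"hand": 0.98, "x": -0.18, "y": 0.0, "z": -0.02, "wx": 0.0, "wy": 0.0, "wz": 0.0}, {"hand": 0.98, "x": -0.24, "y": 0.0, "z": -0.02, "wx": 0.0, "wy": 0.0, "wz": 0.0}])

```text
clock: 5.15
eef_pos: [0.4648, -0.1629, 0.152]
tcp_rot: [3.14, -0.0, 1.237]
ft_force: [0.9, -0.0, 0.2]
width: 0.0017
grasp_force: 0.0
```

Run:
```python
from h import *
np.set_printoptions(precision=3,suppress=True)
s,p,d=shot('top','top2'); K,P=T('top',s)
v,u=np.mgrid[0:400,0:640]; X=np.stack([u*d,v*d,d],-1)@np.linalg.inv(K).T@P[:3,:3].T+P[:3,3]
S=(X[...,:2]-[.5357,.0382])@[.327,.945]; L=(X[...,:2]-[.5357,.0382])@[.945,-.327]
m=(np.abs(S)<.1)&(np.abs(L)<.04)&(X[...,2]>.11)&(X[...,2]<.19)
print(m.sum(),S[m].min(),S[m].max(),X[m][:,2].max(), s['eef_pos'],s['ft_force'])
c=cv2.resize(p[150:260,240:460],None,fx=3.6,fy=3.6); cv2.imwrite('pics/top2c.png',c[:,:,::-1])
```

```text
255 0.027271304819858636 0.061095473191170556 0.16466044802771052 [ 0.465 -0.163  0.152] [ 0.901 -0.039  0.176]
```

View pics/top2c.png

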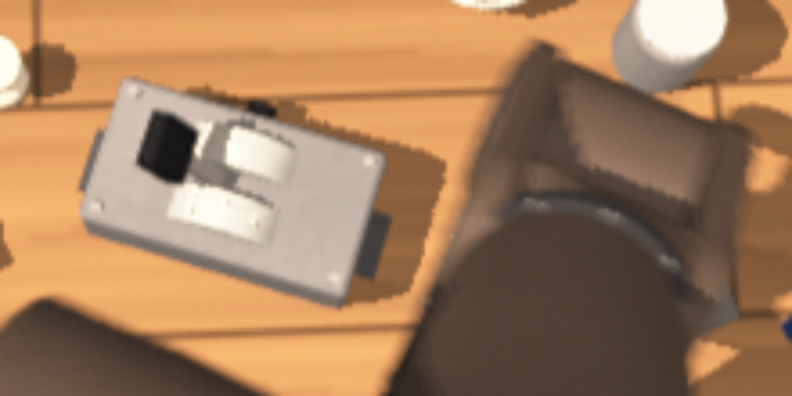

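The lever is at fast: the paddle is now on the left, at (168,147) in the crop, at +27 to +61 mm. Next is the start button.

Call:
carry_out(steps=[{"hand": 0.98, "x": -0.055, "y": 0.015, "z": 0.0, "wx": 0.0, "wy": 0.0, "wz": 0.0}, {"hand": 0.98, "x": -0.1035, "y": 0.0285, "z": 0.02, "wx": 0.0, "wy": 0.0, "wz": 0.0}, {"hand": 0.98, "x": -0.1035, "y": 0.0285, "z": 0.06, "wx": 0.0, "wy": 0.0, "wz": 0.0}, {"hand": 0.98, "x": -0.1035, "y": 0.0285, "z": 0.08, "wx": 0.0, "wy": 0.0, "wz": 0.0}, {"hand": 0.98, "x": -0.1035, "y": 0.0285, "z": 0.08, "wx": 0.0, "wy": 0.0, "wz": 0.0}])

```text
clock: 5.82
eef_pos: [0.4579, -0.268, 0.0706]
tcp_rot: [-3.139, -0.001, 1.236]
ft_force: [-0.1, -0.7, 0.9]
width: 0.0016
grasp_force: 0.0
```

Call:
carry_out(steps=[{"hand": 0.98, "x": 0.0, "y": 0.0, "z": 0.01, "wx": 0.0, "wy": 0.0, "wz": 0.0}, {"hand": 0.98, "x": 0.0, "y": 0.0, "z": 0.014, "wx": 0.0, "wy": 0.0, "wz": 0.0}, {"hand": 0.98, "x": 0.0, "y": 0.0, "z": 0.0165, "wx": 0.0, "wy": 0.0, "wz": 0.0}, {"hand": 0.98, "x": 0.0, "y": 0.0, "z": 0.0175, "wx": 0.0, "wy": 0.0, "wz": 0.0}, {"hand": 0.98, "x": 0.0, "y": 0.0, "z": 0.0175, "wx": 0.0, "wy": 0.0, "wz": 0.0}])

```text
clock: 6.45
eef_pos: [0.4591, -0.2683, 0.0551]
tcp_rot: [3.14, 0.0, 1.237]
ft_force: [-1.4, 0.1, 12.3]
width: 0.0018
grasp_force: 5.8
```

The force is 12 N at z = 0.055, so the button has bottomed out. Now I'll let go and move clear.

Call:
carry_out(steps=[{"hand": 0.98, "x": 0.0, "y": 0.0, "z": -0.03, "wx": 0.0, "wy": 0.0, "wz": 0.0}, {"hand": 0.98, "x": 0.0, "y": 0.0, "z": -0.08, "wx": 0.0, "wy": 0.0, "wz": 0.0}, {"hand": 0.98, "x": 0.0, "y": 0.0, "z": -0.14, "wx": 0.0, "wy": 0.0, "wz": 0.0}, {"hand": 0.98, "x": 0.0, "y": 0.0, "z": -0.14, "wx": 0.0, "wy": 0.0, "wz": 0.0}, {"hand": 0.98, "x": 0.0, "y": 0.0, "z": -0.14, "wx": 0.0, "wy": 0.0, "wz": 0.0}])

```text
clock: 7.08
eef_pos: [0.4583, -0.2678, 0.1937]
tcp_rot: [-3.141, -0.0, 1.237]
ft_force: [0.3, 0.8, -0.7]
width: 0.0019
grasp_force: 0.0
```

Run:
```python
from h import *
s,p,d=shot('side','side2'); K,P=T('side',s)
print(w(K,P,d,291,310),s['eef_pos'],s['ft_force'])
```

```text
[ 0.45871917 -0.27730568  0.06067027] [ 0.45829714 -0.26775348  0.19371476] [ 0.25487893  0.81039098 -0.67519348]
```

View pics/side2.png

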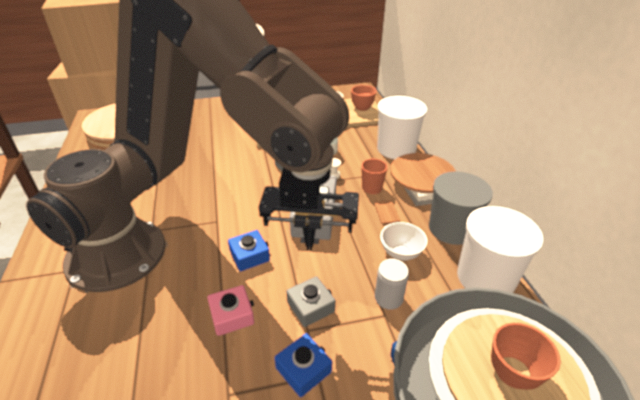

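The start button at (310,291) is out again at z = 0.061. The bystanders in view are undisturbed and the arm is clear, so I'm handing in.

```bash
python3 -c "from bench import *; print(job_done())"
```

```text
the job is handed in; nothing more can be done
None
```

I pushed the lever home to the fast stop, pressed the start button fully and let it spring back, and handed the job in at about 7 s on the robot clock; no verdict came back.

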